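# Feed a rack of cut glass past the spring gate into the dryer bay

## Robot

A 6-joint arm with a two-finger parallel gripper is mounted at the origin on the work surface. World frame = base frame: x ahead of the robot, y to its left, z up, the work surface at z = 0. Lengths are in m, angles in rad, forces in N, time in s.
With the tool pointing down it reaches from about 0.35 to 0.775 m from the base axis. Payload 5.5 kg.
Tool frame: the origin (TCP) lies on the centre line of the jaws, within the pads' length; the fingertips stand 8 mm ahead of it and the grasp point (between the pads) lies 11 mm behind it; z points along the fingers, y is the direction in which the jaws open and shut (so a half turn about z gives the same grasp; the last joint's range is limited). The gripper opens to 85 mm and grips with 20 to 120 N. Pads are 22 mm wide; open, the fingers measure 114 mm over their backs; the gripper's body (76 mm by 85 mm) begins 54 mm behind the grasp point. The pads swing forward as they close: fully open they stand 13 mm farther back than shut.
Start: joints at [-0.14, 0.313, 0.046, 1.304, 0, 1.431], TCP at [0.575, -0, 0.239] pointing down, gripper open.
Joint ranges: [-2.76, 2.76], [-0.86, 1.69], [-1.03, 1.26], [-2.2, 2.34], [-1.47, 1.5], [-3.14, 3.14]. Speed limits (rad/s): [2.57, 2.57, 3.14, 3.14, 3.14, 3.14].

## Interface

Orientations are given as a unit quaternion [w, x, y, z].
In Python, from workcell import env gives the robot as it stands. The module is installed in compiled form; this text tells all that it offers.
- The arm moves only by the tool play_rows, never from a script. Its argument "steps" is a list of rows, each an object with "claw": the closure in counts, from 0 (fully open) to 255 (shut); "dp": the shift along the tool's x, y, z in m, a list of three; "angular": the turn, a rotation vector about the tool's x, y, z in degrees, a list of three. In form: [{"claw": claw, "dp": [dx, dy, dz], "angular": [wx, wy, wz]}, ...]. A call has exactly 8 rows; each row shifts and turns the commanded pose from where the row before left it, along the tool's axes as they then stand; what a row does not reach is not made up. A row lasts 1/12 s, in which the tool goes at most 41.7 mm and 7.16 degrees, less where a joint would pass 70% of its speed; a pose out of reach is approached as far as the arm can. A call is refused whole if a number of a shift passes 0.0417 or a number of a turn 7.16, either way. A call with a gripper value outside its range is refused whole. The fingers move at their own pace and stop on an object; "force" is the grip in N (left out, the last holds). Time passes only in rows, so rows that do not move let the fingers close, or fill a call up. It gives the time, the measured TCP pose, the force and the opening at its end, in the units of the state.
- env.get_state(): the state, without advancing time (a new reading comes with each control period).
- env.read_camera(name): name is "scene" or "side" or "wrist"; returns (picture, depth): 400x640x3 uint8, red, green, blue; 400x640 float32, m along the optical axis (not along the pixel's ray), 0 where there is no reading.
- env.calibration(name): a dict with "fx", "fy", "cx", "cy" (pixels), "k1" (the pictures are not rectified: a ray, as slopes to the right and down, at radius r is drawn at 1 + k1 r^2 times it, then the intrinsics apply), "world_from_camera" (4x4, takes a point from camera to world coordinates); the wrist camera has in their place "hand_eye" (4x4, takes a point from camera to tool coordinates, whose origin is the TCP and whose axes are the flange's). Camera axes: x right, y down, z forward; pixel columns grow to the right and rows downward; lengths in m; the calibration is good to about 2 mm. A picture is of the moment at which its call begins: read the wrist's pose just before it. calibration takes no time and is no camera call.
- env.hand_in(): hands the job in, once; it reports no verdict.
The state is a dict: "clock": time; "joint_pos": joint angles; "qvel": joint speeds; "tau": joint torques, N m; "tcp_pos": TCP position; "orientation": TCP orientation; "wrist_force": force on the tool from outside, world axes, zero at the start; "ft_torque": the same for the moment, N m; "finger_gap": finger opening in m.
Only numpy, scipy, OpenCV 4.12 (cv2) and the standard library are available. Lean on these libraries where they do the work, as an engineer would, in place of code of your own. Each camera call takes 0.05 s, during which the arm holds its last target. There are 200 camera calls.

## Task

Feed the wooden rack of cut glass along the chute until it is fully home against the dryer's end stop: with one fingertip press the gate's long bar right down and keep it down, so that the gate never touches the rack, while you push the rack from behind until it is wholly past the gate. Then let the gate spring fully up behind it. Do not lift or tip the rack, and leave the other things on the bench where they are.

Things in the scene. Friction and masses are not known exactly. Their poses are not given: they have to be found in the camera images.
- chute: Fixed aluminium chute, open above; its place and heading vary. Origin: on the bench, mid-width, under the gate leaf. +y: feed direction; z up; +x: the press-bar side. Floor top z = 50 mm, from y = -210 mm. Walls: inner faces x = +-37 mm, 4 mm thick, tops z = 72 mm. Floor slot 12 mm wide (y) for the leaf at y = 0. A blue dryer, top 125 mm above the bench, with its 93 mm high grey air duct, begins at the end stop.
- end_stop (a point): Foot of the upright end stop at the dryer end of the chute, on the floor's top face, mid-width: chute x = 0, y = +100 mm, z = 50 mm. The rack's front end must come against it.
- rack: Loose wooden slotted rack, five panes of glass on edge: 70 mm wide (x), 90 mm long (y), end boards 44 mm tall, glass at most 50 mm, 0.3 to 0.6 kg. Origin: centre of its underside. It stands in the chute before the gate, y along the chute's y, 2 mm clear of each wall. Fully home its origin is at chute y = +55 mm and its rear end 10 mm beyond the gate leaf's middle.
- gate (a joint): Angle of the spring-up gate, rad: 0 = leaf up (at rest), 0.14 = press bar fully down on its stop. Leaf, cross bar under the chute and press bar are one dark steel piece on a pin along chute x at chute y = +140, z = 57 mm. From 0.095 on the leaf is below the floor and the rack can pass. Holding it fully down takes about 3 N near the bar's free end and 7 N beside the leaf.
- press_bar (a point): On the gate's press bar: top face, mid-width, 13 mm from its free end; at rest chute x = +61, y = -157, z = 102 mm. The bar is a flat strip 28 mm wide (chute x = 47 to 75 mm, outside the wall), from y = -170 mm to the pin at y = +140 mm. At rest it slopes up from the pin; fully pressed it is level, top at z = 60 mm; it can be held down anywhere and a fingertip can slide along it.
- leaf_top (a point): Middle of the top edge of the gate leaf (52 mm wide in x, 4 mm thick): chute x = 0, y = 0, z = 62 mm with the gate up (12 mm above the floor), about 42 mm with the bar fully down.
- cutter: Bystander: brass glass cutter lying on the bench, 135 mm long, 13 mm thick. Origin: its middle, underside.
- pliers: Bystander: blue-handled pliers lying on the bench, 135 mm long, 65 mm wide, 14 mm thick. Origin: under the pivot.
- foil_roll: Bystander: roll of copper foil lying flat, 68 mm diameter, 10 mm high. Origin: centre of its underside.
- oil_bottle: Bystander: small white bottle standing upright, 38 mm diameter, 85 mm tall. Origin: centre of its underside.
There are look-alikes about, which are no part of the job. Of the things that look like the rack, the smaller one is meant.

How it is judged:
By the outcome, as a careful person would: the job done as asked, in the order asked, and still so for the second after the job is handed in, with the robot touching nothing.
It also fails if it takes over 40 s, if anything falls off the work surface, if the arm or the gripper's body presses on something with over 40 N, if the wrist force passes 120 N, or if a joint passes its speed limit or range.

## Working session

There is one attempt and no reset: what is moved stays moved. The work goes in short steps, Python scripts to look and compute and a tool call to move; the robot and the scene stay as the last step left them, time stands still between calls to the robot, and variables do not carry over. Pictures are saved under pics/ and viewed, about 8 in all and at most 12, crops included, and the job is handed in when it is done.

Besides the shell and the picture viewer there is one more tool, called after "Emit:" as name(argument=value, ...), one argument or row to a line, values as JSON. play_rows: Moves the arm, as the interface text tells. Its arguments: {"type":"object","properties":{"steps":{"type":"array","items":{"type":"object","properties":{"claw":{"type":"number"},"dp":{"type":"array","items":{"type":"number"}},"angular":{"type":"array","items":{"type":"number"}}}}},"force":{"type":"number"}},"required":["steps"]}

```bash
mkdir -p pics; cat > h.py <<'E'
import numpy as np, cv2
from workcell import env
def cal(n):
    c=env.calibration(n); return c
def snap(n,f):
    st=env.get_state(); p,d=env.read_camera(n); cv2.imwrite('pics/'+f+'.png',p[:,:,::-1]); np.save('pics/'+f+'.npy',d); return p,d,st
def T(n,st=None):
    c=env.calibration(n)
    if 'world_from_camera' in c: return c,np.array(c['world_from_camera'])
    from scipy.spatial.transform import Rotation as R
    q=st['orientation']; M=np.eye(4); M[:3,:3]=R.from_quat([q[1],q[2],q[3],q[0]]).as_matrix(); M[:3,3]=st['tcp_pos']
    return c,M@np.array(c['hand_eye'])
def rays(c,uv):
    uv=np.atleast_2d(np.array(uv,float))
    K=np.array([[c['fx'],0,c['cx']],[0,c['fy'],c['cy']],[0,0,1]])
    return cv2.undistortPoints(uv[:,None],K,np.array([c['k1'],0,0,0,0.]))[:,0]
def onz(c,M,uv,z):
    r=rays(c,uv); d=np.c_[r,np.ones(len(r))]@M[:3,:3].T; o=M[:3,3]
    return o+d*((z-o[2])/d[:,2])[:,None]
def cloud(c,M,d):
    v,u=np.mgrid[:400,:640]; r=rays(c,np.c_[u.ravel(),v.ravel()]); z=d.ravel()[:,None]
    P=np.c_[r*z,z]@M[:3,:3].T+M[:3,3]; return P.reshape(400,640,3)
E
python3 - <<'E'
from h import *
for n in('scene','side'): 
    p,d,s=snap(n,n+'0'); print(n,(d>0).mean(),np.round(T(n)[1],3).tolist())
print(env.get_state())
E
```

```text
scene 0.99587890625 [[-0.544, 0.525, -0.654, 0.985], [0.839, 0.344, -0.422, 0.266], [0.004, -0.778, -0.628, 0.501], [0.0, 0.0, 0.0, 1.0]]
side 0.99620703125 [[-0.958, -0.164, 0.236, 0.364], [-0.287, 0.601, -0.746, 0.576], [-0.02, -0.783, -0.622, 0.61], [0.0, 0.0, 0.0, 1.0]]
{'clock': 0.1, 'joint_pos': array([-1.39593830e-01,  3.13948622e-01,  4.50841707e-02,  1.30358831e+00,
        6.40297401e-06,  1.43118859e+00]), 'qvel': array([ 0.00103855, -0.00260843,  0.00213749, -0.00097759,  0.00073369,
        0.00270199]), 'tau': array([ 3.58776997e-03, -4.81727242e+01,  2.99244744e+01,  1.27543980e-02,
       -1.12281841e-04,  1.60051752e-05]), 'tcp_pos': array([5.74559238e-01, 5.77391121e-05, 2.38481312e-01]), 'orientation': array([-6.63356268e-04,  7.07101623e-01,  7.07111455e-01, -4.95892610e-04]), 'wrist_force': array([-0.30721122, -0.37748012, -0.08582324]), 'ft_torque': array([0.02275061, 0.05539247, 0.01483111]), 'finger_gap': 0.085628401287205}
```

View pics/scene0.png

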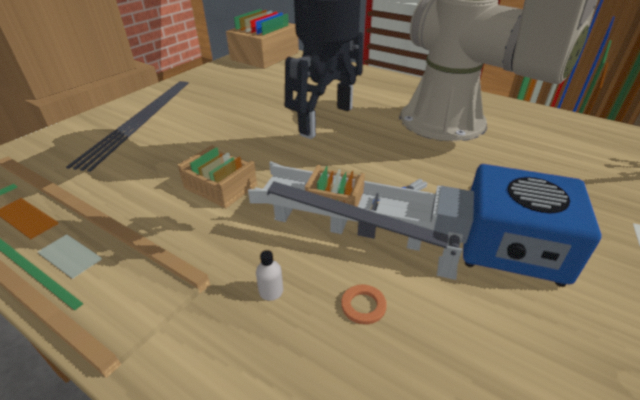

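View pics/side0.png

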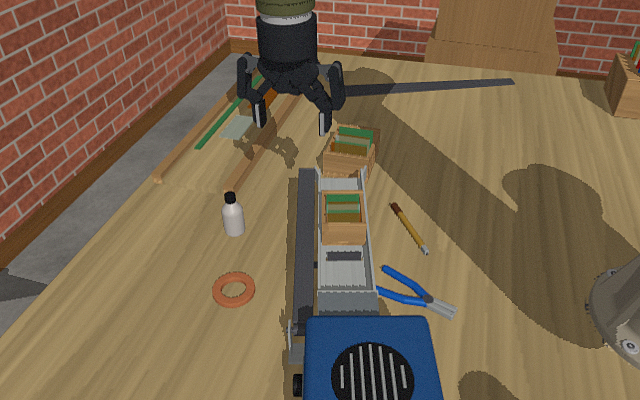

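Candidates for the rack: in the chute, scene (337,183) / side (343,220); a bigger one on the bench, scene (217,175) / side (350,150); and a box far behind, scene (262,38). I choose the small one, which stands in the chute. Next I'll make a top-down map from both depths.

```bash
python3 - <<'E'
from h import *
img=np.zeros((600,800,3),np.uint8)  # 1px=1mm ; col=y+450 , row = x-200
zb=np.full((600,800),-1.)
for n in('scene','side'):
    p=cv2.imread(f'pics/{n}0.png'); d=np.load(f'pics/{n}0.npy'); c,M=T(n); P=cloud(c,M,d)
    np.save(f'pics/{n}P.npy',P)
    q=P.reshape(-1,3); col=p.reshape(-1,3); ok=(d.ravel()>0)&(q[:,2]<0.15)&(q[:,2]>-.02)
    q=q[ok];col=col[ok]
    r=((q[:,0]-.25)*1000).astype(int);k=((q[:,1]+.45)*1000).astype(int)
    g=(r>=0)&(r<598)&(k>=0)&(k<798)
    for a,b,z,cc in zip(r[g],k[g],q[g,2],col[g]):
        s=zb[a:a+2,b:b+2]; m=z>s; s[m]=z; img[a:a+2,b:b+2][m]=cc
for v in range(0,800,100): cv2.putText(img,f'{(v-450)}',(v,12),0,.4,(0,255,255)); cv2.line(img,(v,0),(v,5),(0,255,255))
for v in range(0,600,50): cv2.putText(img,f'{v+250}',(0,v+4),0,.4,(0,255,255))
cv2.imwrite('pics/top.png',img)
# blue dryer / grey things stats
for n in('scene','side'):
    p=cv2.imread(f'pics/{n}0.png'); P=np.load(f'pics/{n}P.npy')
    b=(p[...,0].astype(int)-p[...,2]>60)&(P[...,2]>.11)&(P[...,2]<.14)
    q=P[b]; q=q[(q[:,0]>.3)&(q[:,0]<.9)]
    print(n,len(q),np.median(q[:,2]),cv2.minAreaRect(q[:,:2].astype(np.float32)*1000))
    k=(np.hypot(P[...,0]-.6,P[...,1]-.1)<.4)&(P[...,2]<.01); print('bench z',np.median(P[...,2][k]))
E
```

```text
scene 4862 0.12046638818775757 ((402.13751220703125, 273.5083312988281), (142.41514587402344, 164.1599578857422), 15.966787338256836)
bench z 0.0006685829190763992
side 6632 0.11986755906313587 ((405.17181396484375, 248.119384765625), (148.23553466796875, 110.0246353149414), 16.172922134399414)
bench z -0.0003224146708402653
```

View pics/top.png

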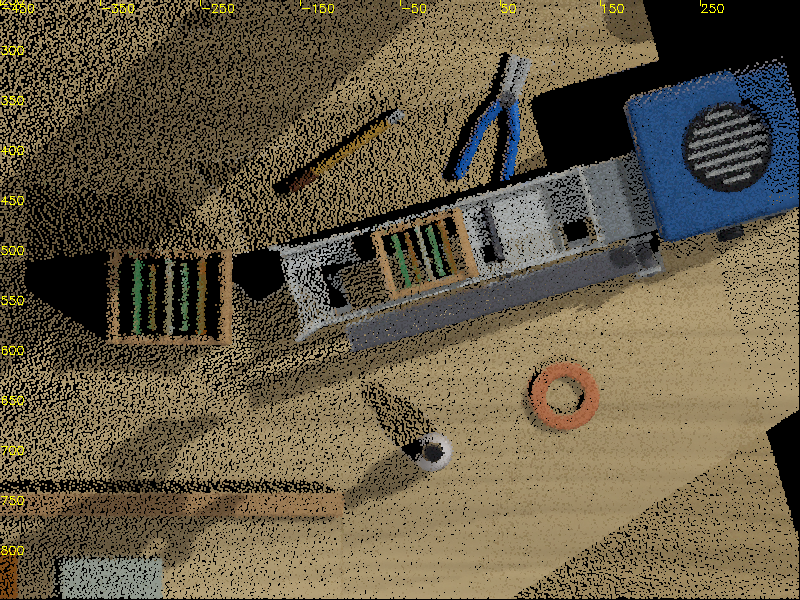

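The map shows the chute yawed about +16°. The leaf is near world (0.482, 0.040), the small rack sits just before it, and the bar's free end is near (0.586, -0.107). The big look-alike is at about (0.55, -0.28), outside the chute. Next I'll refine the chute frame.

```bash
python3 - <<'E'
from h import *
yaw=np.radians(16.); o=np.array([.482,.040])
R=np.array([[np.cos(yaw),-np.sin(yaw)],[np.sin(yaw),np.cos(yaw)]])
for n in('scene','side'):
    p=cv2.imread(f'pics/{n}0.png').astype(int); P=np.load(f'pics/{n}P.npy').reshape(-1,3); b,g,r=p.reshape(-1,3).T
    L=np.c_[(P[:,:2]-o)@R,P[:,2]]*1000
    print(n)
    for s in(-1,1):
        m=(abs(L[:,2]-71)<3)&(abs(L[:,0]-s*39)<7)&(L[:,1]>-205)&(L[:,1]<90)&(abs(r-b)<25)
        if m.sum()>30:
            f=np.polyfit(L[m,1],L[m,0],1); print(' wall',s,m.sum(),'x0 %.1f'%f[1],'slope deg %.2f'%np.degrees(np.arctan(f[0])),'mean',L[m,0].mean(),'z90',np.percentile(L[m,2],90))
    m=(L[:,0]>44)&(L[:,0]<80)&(abs(L[:,1])<175)&(L[:,2]>62)&(L[:,2]<112)&(r<120)
    f=np.polyfit(L[m,1],L[m,2],1);print(' bar z at -157: %.1f, at 0 %.1f'%(np.polyval(f,-157),f[1]),'ymin',np.percentile(L[m,1],[0.5,2]),'x pct',np.percentile(L[m,0],[2,50,98]))
    f=np.polyfit(L[m,1],L[m,0],1);print(' bar slope deg %.2f x0 %.1f'%(np.degrees(f[0]),f[1]))
    br=(r-b>35)
    m=(abs(L[:,0])<45)&(L[:,1]>-150)&(L[:,1]<20)&(L[:,2]>85)&(L[:,2]<104)&br
    q=L[m]; print(' rack',m.sum(),'y',np.percentile(q[:,1],[1,5,95,99]),'x',np.percentile(q[:,0],[1,99]),cv2.minAreaRect(q[:,:2].astype(np.float32)))
    m=(abs(L[:,0])<24)&(L[:,1]>-12)&(L[:,1]<25)&(abs(L[:,2]-60)<12)&(r<100)
    q=L[m]; print(' leaf',m.sum(),'y,z med',np.median(q,0),'y',np.percentile(q[:,1],[2,98]),'ztop',np.percentile(q[:,2],98),'x',np.percentile(q[:,0],[2,98]))
    m=(b-r>60)&(abs(L[:,0])<37)&(L[:,2]>100)&(L[:,2]<118)&(L[:,1]<200)
    if m.sum(): print(' dryer y',np.percentile(L[m,1],[1,5,50]))
    m=(abs(L[:,0])<25)&(L[:,1]>60)&(L[:,1]<130)&(L[:,2]>55)
    h=[(y,round(float(np.median(L[m&(abs(L[:,1]-y)<2),2])),1)) for y in range(80,125,4) if (m&(abs(L[:,1]-y)<2)).sum()>3]; print(h)
E
```

```text
scene
 wall -1 351 x0 -36.7 slope deg 0.27 mean -36.879245973869764 z90 73.15852073363376
 wall 1 201 x0 41.3 slope deg -0.19 mean 41.27550976843076 z90 73.17870436426732
 bar z at -157: 97.2, at 0 82.9 ymin [-163.42178684 -157.08566894] x pct [48.2295193  63.72797968 76.85932873]
 bar slope deg -1.16 x0 64.0
 rack 692 y [-113.54765251 -111.67453481  -24.7117983   -24.18600644] x [-33.56704954  37.23866477] ((1.7570610046386719, -69.08883666992188), (90.7900619506836, 72.9439926147461), 88.90550231933594)
 leaf 57 y,z med [-0.37232259  3.6940385  61.99590267] y [-2.77087875  5.37876746] ztop 64.10122240617943 x [-20.2684478   22.74704999]
 dryer y [164.48508032 164.76992026 165.99033187]
[(100, 70.6), (104, 90.2), (108, 91.0), (112, 93.9), (116, 93.7), (120, 93.7), (124, 93.7)]
side
 wall -1 316 x0 -36.0 slope deg 0.20 mean -36.11202153133934 z90 72.66820257401946
 wall 1 365 x0 41.5 slope deg -0.15 mean 41.61837945154984 z90 72.2787460845926
 bar z at -157: 100.8, at 0 79.6 ymin [-163.79092566 -157.49038564] x pct [50.31333749 64.16429544 77.28306192]
 bar slope deg 0.32 x0 64.0
 rack 1101 y [-115.09689808 -111.93654128  -25.01406462  -24.03007283] x [-31.57032956  36.61604048] ((2.2646560668945312, -70.26899719238281), (93.80751037597656, 68.59834289550781), 89.82575988769531)
 leaf 238 y,z med [ 1.25437906  3.23689943 56.88894113] y [-1.00710971  5.45298035] ztop 62.089771409729 x [-21.71914766  23.07352854]
 dryer y [166.34743463 166.41163175 172.33386377]
[(100, 89.8), (104, 90.8), (108, 93.3), (112, 93.3), (116, 93.1), (120, 93.5), (124, 93.5)]
```

Emit:
play_rows(
  steps=[
    {"claw": 130, "dp": [0, 0, 0], "angular": [0, 0, -5.33]},
    {"claw": 130, "dp": [0, 0, 0], "angular": [0, 0, -5.33]},
    {"claw": 130, "dp": [0, 0, 0], "angular": [0, 0, -5.34]},
    {"claw": 130, "dp": [-0.0145, -0.0093, 0.0176], "angular": [0, 0, 0]},
    {"claw": 130, "dp": [-0.0145, -0.0093, 0.0176], "angular": [0, 0, 0]},
    {"claw": 130, "dp": [-0.0145, -0.0093, 0.0176], "angular": [0, 0, 0]},
    {"claw": 130, "dp": [-0.0145, -0.0093, 0.0176], "angular": [0, 0, 0]},
    {"claw": 130, "dp": [-0.0145, -0.0093, 0.0176], "angular": [0, 0, 0]},
  ],
)

```text
clock: 0.77
tcp_pos: [0.5497, -0.083, 0.1501]
orientation: [-0.0, 0.602, 0.799, -0.0]
wrist_force: [0.9, 0.3, -0.2]
finger_gap: 0.0419
```

```bash
cat >> h.py <<'E'
YAW=np.radians(16.); O=np.array([.4834,.0441])
RC=np.array([[np.cos(YAW),-np.sin(YAW)],[np.sin(YAW),np.cos(YAW)]])
def loc(P): return np.concatenate([(np.asarray(P)[...,:2]-O)@RC,np.asarray(P)[...,2:]],-1)*1000
E
python3 - <<'E'
from h import *
p,d,s=snap('scene','s1'); w,dw,s=snap('wrist','w1')
print(s['tcp_pos'],loc(s['tcp_pos']),s['finger_gap'],s['orientation'],s['wrist_force'])
a=cv2.resize(p[80:280,200:520],(400,250));b=cv2.resize(w,(400,250))
cv2.imwrite('pics/c1.png',np.vstack([cv2.resize(p[80:260,220:480],(780,540))])[:,:,::-1])
E
```

```text
[ 0.54706294 -0.08511595  0.14641331] [  25.57999837 -141.75823115  146.41331398] 0.04167765270956237 [-0.00259954  0.60270165  0.79795994 -0.00197291] [-1.42041883 -2.25158656 -3.17165081]
```

View pics/c1.png

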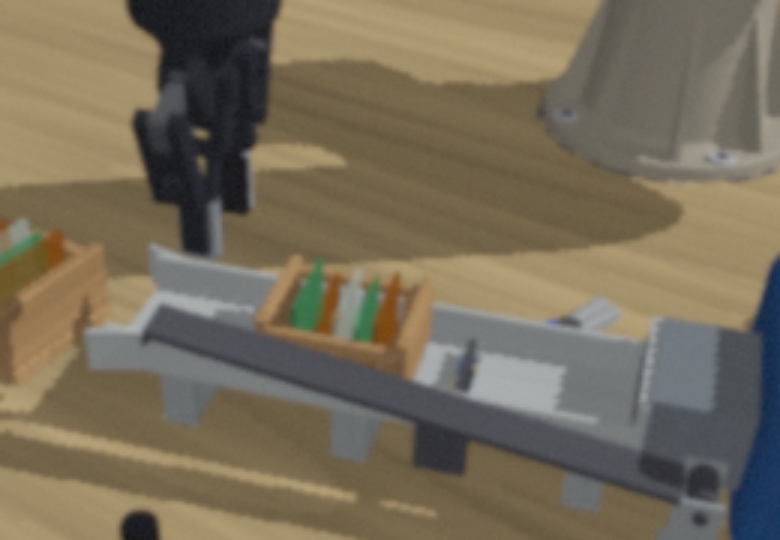

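View pics/w1.png

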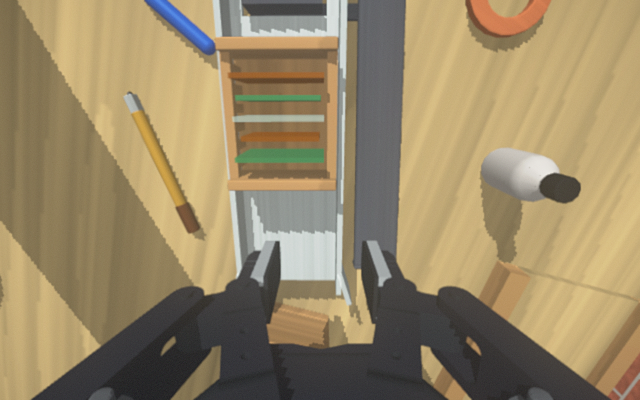

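The rack's in the chute at wrist (280,110), with its rear board at row 185. The bar's free end is at (378,265), and the fingertips at (262,270) and (380,270) straddle the right wall. Next I'll measure everything in the tool frame from the wrist depth.

```bash
python3 - <<'E'
from h import *
s=env.get_state(); print(s['clock'],s['tcp_pos'],loc(s['tcp_pos']),s['orientation'],s['joint_pos'],s['wrist_force'])
c=env.calibration('wrist'); M=np.array(c['hand_eye']); d=np.load('pics/w1.npy'); p=cv2.imread('pics/w1.png').astype(int)
P=cloud(c,M,d)*1000
for n,(u,v) in dict(rackrear=(285,184),rackL=(231,186),rackR=(334,186),rackfront=(280,42),wallR=(341,150),wallR2=(339,230),wallL=(234,230),barL=(362,180),barM=(380,200),barend=(370,262),barfar=(385,20),floor=(285,225),bench=(180,330),tipL=(256,278),tipR=(375,278),tipL2=(262,250),tipR2=(378,250),leaf=(290,5)).items():
    print(n,P[v,u].round(1))
row=150
for v in (100,150,200,240): 
    print(v,[(u,*P[v,u].round(0).astype(int)) for u in range(334,410,4)])
E
```

```text
0.8667 [ 0.54743719 -0.08371316  0.14786685] [  26.32641783 -140.51293922  147.86685476] [-0.0029259   0.60295738  0.79776685 -0.00137463] [-2.96401882e-01  3.21172487e-01 -1.71320550e-01  1.08474349e+00
 -5.70817981e-04  9.98013828e-01] [-0.11205987  1.02370528 -0.44520926]
rackrear [ 26.9 -22.6  51.1]
rackL [ 25.4 -57.4  51.8]
rackR [25.5  8.6 51.4]
rackfront [109.1 -23.   52.6]
wallR [45.3 14.1 74.1]
wallR2 [-14.2  13.8  73.6]
wallL [-14.3 -64.7  73.5]
barL [29.7 26.2 50.6]
barM [16.9 38.  49. ]
barend [ 10.1  21.3 -19. ]
barfar [122.7  37.5  62.1]
floor [-19.6 -29.3  96.7]
bench [  6.5 -44.6 -56.6]
tipL [ 10.7 -25.  -32.8]
tipR [ 10.2  21.2 -31.8]
tipL2 [ 11.1 -26.9  -9.6]
tipR2 [10.4 26.7 -8.1]
leaf [138.1 -20.1  89.2]
100 [(334, np.int64(78), np.int64(8), np.int64(57)), (338, np.int64(78), np.int64(12), np.int64(83)), (342, np.int64(78), np.int64(14), np.int64(73)), (346, np.int64(80), np.int64(22), np.int64(145)), (350, np.int64(80), np.int64(26), np.int64(146)), (354, np.int64(80), np.int64(30), np.int64(146)), (358, np.int64(78), np.int64(23), np.int64(58)), (362, np.int64(7
[... 2708 characters left out ...]
(146)), (354, np.int64(-10), np.int64(22), np.int64(46)), (358, np.int64(-9), np.int64(24), np.int64(45)), (362, np.int64(-9), np.int64(27), np.int64(45)), (366, np.int64(-9), np.int64(30), np.int64(45)), (370, np.int64(-9), np.int64(32), np.int64(45)), (374, np.int64(-9), np.int64(35), np.int64(44)), (378, np.int64(-9), np.int64(37), np.int64(45)), (382, np.int64(-9), np.int64(40), np.int64(45)), (386, np.int64(-9), np.int64(43), np.int64(45)), (390, np.int64(-9), np.int64(45), np.int64(44)), (394, np.int64(-9), np.int64(48), np.int64(44)), (398, np.int64(-55), np.int64(79), np.int64(145)), (402, np.int64(-56), np.int64(83), np.int64(146)), (406, np.int64(-55), np.int64(87), np.int64(145))]
```

Emit:
play_rows(
  steps=[
    {"claw": 130, "dp": [0, 0.004, 0.009], "angular": [0, 0, 0]},
    {"claw": 130, "dp": [0, 0, 0.009], "angular": [0, 0, 0]},
    {"claw": 130, "dp": [0, 0, 0.009], "angular": [0, 0, 0]},
    {"claw": 130, "dp": [0, 0, 0.009], "angular": [0, 0, 0]},
    {"claw": 130, "dp": [0, 0, 0.009], "angular": [0, 0, 0]},
    {"claw": 130, "dp": [0, 0, 0.009], "angular": [0, 0, 0]},
    {"claw": 130, "dp": [0, 0, 0.009], "angular": [0, 0, 0]},
    {"claw": 130, "dp": [0, 0, 0.009], "angular": [0, 0, 0]},
  ],
)

```text
clock: 1.53
tcp_pos: [0.5549, -0.0818, 0.079]
orientation: [0.001, 0.602, 0.799, 0.0]
wrist_force: [0.1, -2.8, 4.3]
finger_gap: 0.0419
```

Emit:
play_rows(
  steps=[
    {"claw": 130, "dp": [0, 0, 0.002], "angular": [0, 0, 0]},
    {"claw": 130, "dp": [0, 0, 0.002], "angular": [0, 0, 0]},
    {"claw": 130, "dp": [0, 0, 0.001], "angular": [0, 0, 0]},
    {"claw": 130, "dp": [0, 0, 0], "angular": [0, 0, 0]},
    {"claw": 130, "dp": [0, 0, 0], "angular": [0, 0, 0]},
    {"claw": 130, "dp": [0, 0, 0], "angular": [0, 0, 0]},
    {"claw": 130, "dp": [0, 0, 0], "angular": [0, 0, 0]},
    {"claw": 130, "dp": [0, 0, 0], "angular": [0, 0, 0]},
  ],
)

```text
clock: 2.2
tcp_pos: [0.5542, -0.0815, 0.0746]
orientation: [0.0, 0.602, 0.799, 0.0]
wrist_force: [-0.4, -2.0, 2.4]
finger_gap: 0.0421
```

```bash
python3 - <<'E'
from h import *
p,d,s=snap('scene','s2'); c,M=T('scene'); P=loc(cloud(c,M,d))
print(s['wrist_force'],s['tcp_pos'],loc(s['tcp_pos']),s['finger_gap'])
for y in(-160,-100,-60,-20,0,50,100):
    m=(P[...,0]>50)&(P[...,0]<72)&(abs(P[...,1]-y)<6)&(P[...,2]>40)&(P[...,2]<105)&(p.max(2)<120); print(y,m.sum(),np.median(P[...,2][m]) if m.any() else None)
cv2.imwrite('pics/c2.png',cv2.resize(p[80:260,220:480],(780,540))[:,:,::-1])
E
```

```text
[-0.42760003 -1.96905583  2.41630545] [ 0.55422954 -0.08148127  0.07455395] [  33.47083337 -140.23972673   74.55395231] 0.04211160232492253
-160 62 69.39122435262496
-100 65 67.4854744818718
-60 63 66.4775581608668
-20 66 65.43446377062642
0 93 64.4441429973081
50 71 63.320744220555724
100 69 62.042787810862585
```

View pics/c2.png

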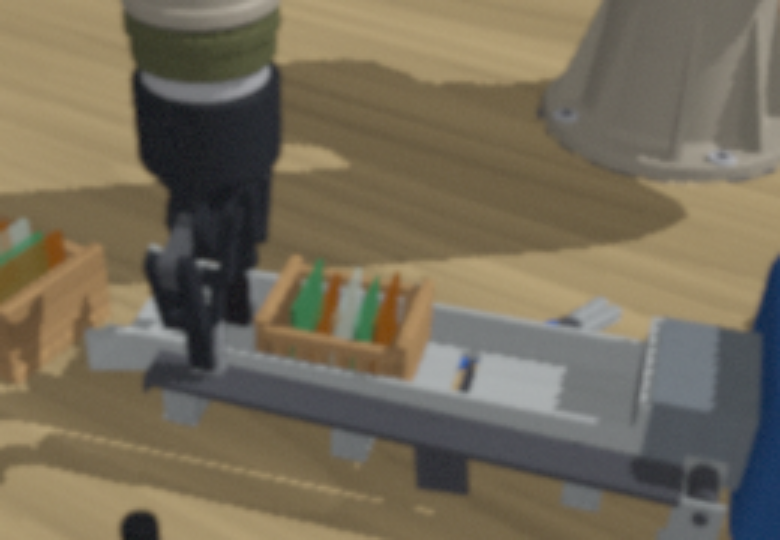

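The fingertip is on the bar (crop (205,360)) and the other finger is inside the chute behind the rack. The bar still slopes about 9 mm too high, so I'll press on.

Emit:
play_rows(
  steps=[
    {"claw": 130, "dp": [0, 0, 0.003], "angular": [0, 0, 0]},
    {"claw": 130, "dp": [0, 0, 0.003], "angular": [0, 0, 0]},
    {"claw": 130, "dp": [0, 0, 0.002], "angular": [0, 0, 0]},
    {"claw": 130, "dp": [0, 0, 0.001], "angular": [0, 0, 0]},
    {"claw": 130, "dp": [0, 0, 0], "angular": [0, 0, 0]},
    {"claw": 130, "dp": [0, 0, 0], "angular": [0, 0, 0]},
    {"claw": 130, "dp": [0, 0, 0], "angular": [0, 0, 0]},
    {"claw": 130, "dp": [0, 0, 0], "angular": [0, 0, 0]},
  ],
)

```text
clock: 2.92
tcp_pos: [0.5544, -0.0817, 0.0658]
orientation: [0.0, 0.602, 0.799, -0.0]
wrist_force: [-1.2, -2.5, 6.2]
finger_gap: 0.0417
```

Emit:
play_rows(
  steps=[
    {"claw": 130, "dp": [0, 0, 0.001], "angular": [0, 0, 0]},
    {"claw": 130, "dp": [0, 0, 0], "angular": [0, 0, 0]},
    {"claw": 130, "dp": [0, 0, 0], "angular": [0, 0, 0]},
    {"claw": 130, "dp": [0, 0, 0], "angular": [0, 0, 0]},
    {"claw": 130, "dp": [0, 0, 0], "angular": [0, 0, 0]},
    {"claw": 130, "dp": [0, 0, 0], "angular": [0, 0, 0]},
    {"claw": 130, "dp": [0, 0, 0], "angular": [0, 0, 0]},
    {"claw": 130, "dp": [0, 0, 0], "angular": [0, 0, 0]},
  ],
)

```text
clock: 3.58
tcp_pos: [0.5544, -0.0816, 0.0653]
orientation: [0.001, 0.602, 0.799, 0.0]
wrist_force: [-2.3, -1.9, 10.5]
finger_gap: 0.0416
```

Emit:
play_rows(
  steps=[
    {"claw": 130, "dp": [0, 0, 0.001], "angular": [0, 0, 0]},
    {"claw": 130, "dp": [0, 0, 0], "angular": [0, 0, 0]},
    {"claw": 130, "dp": [0, 0, 0], "angular": [0, 0, 0]},
    {"claw": 130, "dp": [0, 0, 0], "angular": [0, 0, 0]},
    {"claw": 130, "dp": [0, 0, 0], "angular": [0, 0, 0]},
    {"claw": 130, "dp": [0, 0, 0], "angular": [0, 0, 0]},
    {"claw": 130, "dp": [0, 0, 0], "angular": [0, 0, 0]},
    {"claw": 130, "dp": [0, 0, 0], "angular": [0, 0, 0]},
  ],
)

```text
clock: 4.25
tcp_pos: [0.5545, -0.0817, 0.0649]
orientation: [0.001, 0.602, 0.799, 0.0]
wrist_force: [-3.8, -1.2, 14.7]
finger_gap: 0.0417
```

```bash
cat > chk.py <<'E'
from h import *
import sys
p,d,s=snap('scene',sys.argv[1]); c,M=T('scene'); P=loc(cloud(c,M,d))
print(s['wrist_force'],loc(s['tcp_pos']))
for y in(-160,-100,-60,-20,0,50,100):
    m=(P[...,0]>50)&(P[...,0]<72)&(abs(P[...,1]-y)<6)&(P[...,2]>40)&(P[...,2]<105)&(p.max(2)<120); print(y,m.sum(),np.median(P[...,2][m]) if m.any() else None)
m=(abs(P[...,0])<40)&(P[...,1]>-150)&(P[...,1]<110)&(P[...,2]>85)&(P[...,2]<104)&(p[...,0].astype(int)-p[...,2]>35)
print('rack y',np.percentile(P[m][:,1],[1,5,95,99]),'x',np.percentile(P[m][:,0],[1,99]),cv2.minAreaRect(P[m][:,:2].astype(np.float32)))
m=(abs(P[...,0])<24)&(abs(P[...,1])<8)&(P[...,2]>53)&(P[...,2]<68)&(p.max(2)<110);print('leaf px',m.sum())
cv2.imwrite('pics/c_'+sys.argv[1]+'.png',cv2.resize(p[80:260,220:480],(780,540))[:,:,::-1])
E
python3 chk.py s3
```

```text
[-3.83602301 -1.15077321 14.67908901] [  33.66328488 -140.4757468    64.85476281]
-160 55 59.04344837313058
-100 56 59.52964848041181
-60 65 59.80072582034973
-20 65 59.90064381497523
0 75 59.94919160331397
50 70 60.52671703871599
100 73 60.62912080783761
rack y [-117.27079329 -115.32597836  -28.25577996  -27.74932213] x [-35.74654287  34.78431293] ((-0.2639198303222656, -72.55965423583984), (90.30989074707031, 73.09180450439453), 89.30889892578125)
leaf px 0
```

View pics/c_s3.png

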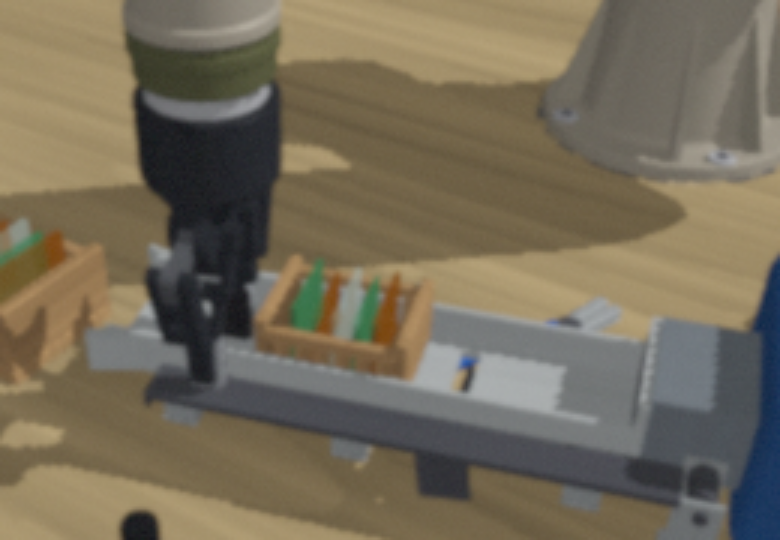

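The bar is level at z≈60 and the leaf is gone below the floor. Now I'll push, sliding along the bar.

Emit:
play_rows(
  steps=[
    {"claw": 130, "dp": [0.003, 0, 0], "angular": [0, 0, 0]},
    {"claw": 130, "dp": [0.003, 0, 0], "angular": [0, 0, 0]},
    {"claw": 130, "dp": [0.003, 0, 0], "angular": [0, 0, 0]},
    {"claw": 130, "dp": [0.003, 0, 0], "angular": [0, 0, 0]},
    {"claw": 130, "dp": [0.003, 0, 0], "angular": [0, 0, 0]},
    {"claw": 130, "dp": [0.003, 0, 0], "angular": [0, 0, 0]},
    {"claw": 130, "dp": [0.003, 0, 0], "angular": [0, 0, 0]},
    {"claw": 130, "dp": [0.003, 0, 0], "angular": [0, 0, 0]},
  ],
)

```text
clock: 4.97
tcp_pos: [0.5514, -0.0614, 0.0655]
orientation: [0.005, 0.603, 0.798, -0.0]
wrist_force: [2.3, -9.2, 10.1]
finger_gap: 0.0415
```

```bash
python3 chk.py s4
```

```text
[ 2.33439178 -9.24947148 10.07598008] [  36.24777821 -120.11901712   65.49590979]
-160 60 59.93347570057634
-100 64 59.98126813230226
-60 63 60.10716422102552
-20 66 60.26182084793558
0 74 60.3160084163141
50 72 60.70126573441775
100 70 60.62904428097254
rack y [-107.88850971 -105.71844431  -18.64334062  -17.47485863] x [-37.70219537  34.51413   ] ((-2.33514404296875, -64.34046936035156), (73.9357681274414, 94.32490539550781), 0.38016173243522644)
leaf px 0
```

Emit:
play_rows(
  steps=[
    {"claw": 130, "dp": [0.003, 0, 0.001], "angular": [0, 0, 0]},
    {"claw": 130, "dp": [0.003, -0.001, 0], "angular": [0, 0, 0]},
    {"claw": 130, "dp": [0.003, 0, 0], "angular": [0, 0, 0]},
    {"claw": 130, "dp": [0.003, 0, 0], "angular": [0, 0, 0]},
    {"claw": 130, "dp": [0.003, 0, 0], "angular": [0, 0, 0]},
    {"claw": 130, "dp": [0.003, 0, 0], "angular": [0, 0, 0]},
    {"claw": 130, "dp": [0.003, 0, 0], "angular": [0, 0, 0]},
    {"claw": 130, "dp": [0.003, 0, 0], "angular": [0, 0, 0]},
  ],
)

```text
clock: 5.68
tcp_pos: [0.5454, -0.0395, 0.0655]
orientation: [0.007, 0.603, 0.798, 0.0]
wrist_force: [4.7, -11.8, 11.9]
finger_gap: 0.0418
```

```bash
python3 chk.py s5
```

```text
[  4.70994152 -11.82678783  11.87628768] [ 36.60648779 -97.43937876  65.52072696]
-160 58 59.66002953927196
-100 99 73.21693234943876
-60 66 60.18907647934987
-20 64 60.42535111528288
0 76 60.15873322210155
50 72 60.503350861539545
100 75 60.66413535200782
rack y [-85.40465476 -83.12659545   3.78823301   5.02284982] x [-37.72670989  34.77208989] ((-1.7543601989746094, -42.5509033203125), (74.09864807128906, 94.58106994628906), 1.6935229301452637)
leaf px 2
```

Emit:
play_rows(
  steps=[
    {"claw": 130, "dp": [0.003, -0.001, 0.001], "angular": [0, 0, 0]},
    {"claw": 130, "dp": [0.004, -0.001, 0], "angular": [0, 0, 0]},
    {"claw": 130, "dp": [0.004, 0, 0], "angular": [0, 0, 0]},
    {"claw": 130, "dp": [0.004, 0, 0], "angular": [0, 0, 0]},
    {"claw": 130, "dp": [0.004, 0, 0], "angular": [0, 0, 0]},
    {"claw": 130, "dp": [0.004, 0, 0], "angular": [0, 0, 0]},
    {"claw": 130, "dp": [0.004, 0, 0], "angular": [0, 0, 0]},
    {"claw": 130, "dp": [0.004, 0, 0], "angular": [0, 0, 0]},
  ],
)

```text
clock: 6.4
tcp_pos: [0.5366, -0.0109, 0.0655]
orientation: [0.008, 0.603, 0.798, 0.0]
wrist_force: [5.5, -15.1, 16.5]
finger_gap: 0.0415
```

```bash
python3 chk.py s6
```

```text
[  5.5455324  -15.11474127  16.47042281] [ 35.97864331 -67.58083791  65.54276299]
-160 55 59.93555239524867
-100 64 60.132685752532915
-60 131 74.18868536014084
-20 66 60.394179858189844
0 73 60.038070104580676
50 69 60.49738497171858
100 68 60.625243619709586
rack y [-55.1492472  -53.02371396  33.32176404  34.74573464] x [-37.29670174  34.16646824] ((-1.9835586547851562, -12.044261932373047), (73.1950912475586, 93.96694946289062), 0.608303964138031)
leaf px 29
```

View pics/c_s6.png

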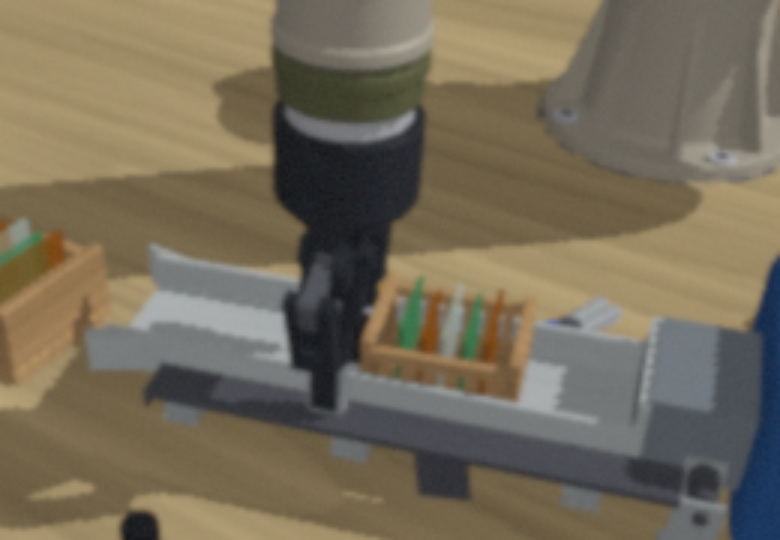

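The bar stays level, and the rack is upright and passing over the gate. I'll go on.

Emit:
play_rows(
  steps=[
    {"claw": 130, "dp": [0.004, 0, 0], "angular": [0, 0, 0]},
    {"claw": 130, "dp": [0.004, 0, 0], "angular": [0, 0, 0]},
    {"claw": 130, "dp": [0.004, 0, 0], "angular": [0, 0, 0]},
    {"claw": 130, "dp": [0.004, 0, 0], "angular": [0, 0, 0]},
    {"claw": 130, "dp": [0.004, 0, 0], "angular": [0, 0, 0]},
    {"claw": 130, "dp": [0.004, 0, 0], "angular": [0, 0, 0]},
    {"claw": 130, "dp": [0.004, 0, 0], "angular": [0, 0, 0]},
    {"claw": 130, "dp": [0.004, 0, 0], "angular": [0, 0, 0]},
  ],
)

```text
clock: 7.12
tcp_pos: [0.5279, 0.0201, 0.0656]
orientation: [0.009, 0.603, 0.798, 0.001]
wrist_force: [5.1, -15.6, 17.0]
finger_gap: 0.0413
```

```bash
python3 chk.py s7
```

```text
[  5.09028698 -15.56880546  17.01421245] [ 36.18194254 -35.37659292  65.56161388]
-160 58 60.14192593489001
-100 61 60.08281278957106
-60 64 60.31887554580318
-20 88 60.66153240155625
0 76 60.19530925513905
50 68 60.622787041256004
100 73 60.60040550389994
rack y [-22.72585135 -21.11576778  64.2577025   65.86572214] x [-37.11598521  34.35599381] ((-1.7465972900390625, 20.38630485534668), (73.48110961914062, 91.8196029663086), 1.6129446029663086)
leaf px 26
```

Emit:
play_rows(
  steps=[
    {"claw": 130, "dp": [0.004, 0, 0.0005], "angular": [0, 0, 0]},
    {"claw": 130, "dp": [0.004, 0, 0], "angular": [0, 0, 0]},
    {"claw": 130, "dp": [0.004, 0, 0], "angular": [0, 0, 0]},
    {"claw": 130, "dp": [0.004, 0, 0], "angular": [0, 0, 0]},
    {"claw": 130, "dp": [0.004, 0, 0], "angular": [0, 0, 0]},
    {"claw": 130, "dp": [0.003, 0, 0], "angular": [0, 0, 0]},
    {"claw": 130, "dp": [0.003, 0, 0], "angular": [0, 0, 0]},
    {"claw": 130, "dp": [0.002, 0, 0], "angular": [0, 0, 0]},
  ],
)

```text
clock: 7.83
tcp_pos: [0.5209, 0.0469, 0.0655]
orientation: [0.009, 0.603, 0.798, 0.001]
wrist_force: [5.5, -15.5, 19.3]
finger_gap: 0.042
```

Emit:
play_rows(
  steps=[
    {"claw": 130, "dp": [0.001, 0, 0], "angular": [0, 0, 0]},
    {"claw": 130, "dp": [0.001, 0, 0], "angular": [0, 0, 0]},
    {"claw": 130, "dp": [0.001, 0, 0], "angular": [0, 0, 0]},
    {"claw": 130, "dp": [0.001, 0, 0], "angular": [0, 0, 0]},
    {"claw": 130, "dp": [0, 0, 0], "angular": [0, 0, 0]},
    {"claw": 130, "dp": [0, 0, 0], "angular": [0, 0, 0]},
    {"claw": 130, "dp": [0, 0, 0], "angular": [0, 0, 0]},
    {"claw": 130, "dp": [0, 0, 0], "angular": [0, 0, 0]},
  ],
)

```text
clock: 8.5
tcp_pos: [0.5198, 0.0507, 0.0655]
orientation: [0.009, 0.603, 0.798, 0.001]
wrist_force: [6.1, -15.8, 20.6]
finger_gap: 0.0421
```

```bash
python3 chk.py s8
```

```text
[  6.1078191  -15.83340082  20.64499823] [36.85692549 -3.68201971 65.54490291]
-160 57 59.82258418195124
-100 57 60.26749716910862
-60 60 60.09878822584216
-20 64 60.482520754465284
0 135 73.63702076114525
50 67 60.3747096810906
100 74 60.83088519101109
rack y [10.01485983 11.59558542 95.84468739 97.28222051] x [-36.68505449  35.02126379] ((-1.3451652526855469, 53.278907775878906), (73.32169342041016, 89.11912536621094), 1.3268942832946777)
leaf px 6
```

Along-chute force is unchanged, so the rack isn't yet at the stop. I'll make fine steps.

Emit:
play_rows(
  steps=[
    {"claw": 130, "dp": [0.001, 0, 0], "angular": [0, 0, 0]},
    {"claw": 130, "dp": [0.001, 0, 0], "angular": [0, 0, 0]},
    {"claw": 130, "dp": [0, 0, 0], "angular": [0, 0, 0]},
    {"claw": 130, "dp": [0, 0, 0], "angular": [0, 0, 0]},
    {"claw": 130, "dp": [0, 0, 0], "angular": [0, 0, 0]},
    {"claw": 130, "dp": [0, 0, 0], "angular": [0, 0, 0]},
    {"claw": 130, "dp": [0, 0, 0], "angular": [0, 0, 0]},
    {"claw": 130, "dp": [0, 0, 0], "angular": [0, 0, 0]},
  ],
)

```text
clock: 9.22
tcp_pos: [0.5198, 0.0508, 0.0656]
orientation: [0.011, 0.604, 0.797, -0.0]
wrist_force: [7.3, -23.9, 19.0]
finger_gap: 0.0418
```

Emit:
play_rows(
  steps=[
    {"claw": 130, "dp": [0.001, 0, 0], "angular": [0, 0, 0]},
    {"claw": 130, "dp": [0.001, 0, 0], "angular": [0, 0, 0]},
    {"claw": 130, "dp": [0, 0, 0], "angular": [0, 0, 0]},
    {"claw": 130, "dp": [0, 0, 0], "angular": [0, 0, 0]},
    {"claw": 130, "dp": [0, 0, 0], "angular": [0, 0, 0]},
    {"claw": 130, "dp": [0, 0, 0], "angular": [0, 0, 0]},
    {"claw": 130, "dp": [0, 0, 0], "angular": [0, 0, 0]},
    {"claw": 130, "dp": [0, 0, 0], "angular": [0, 0, 0]},
  ],
)

```text
clock: 9.88
tcp_pos: [0.5198, 0.0508, 0.0657]
orientation: [0.012, 0.604, 0.797, -0.002]
wrist_force: [7.7, -30.2, 18.2]
finger_gap: 0.0419
```

The force rose to 30 N with the TCP standing still, so the rack is against the stop. I'll back off the rack with the bar still held, then lift.

Emit:
play_rows(
  steps=[
    {"claw": 130, "dp": [-0.002, 0, 0], "angular": [0, 0, 0]},
    {"claw": 130, "dp": [-0.002, 0, 0], "angular": [0, 0, 0]},
    {"claw": 130, "dp": [-0.002, 0, 0], "angular": [0, 0, 0]},
    {"claw": 130, "dp": [-0.002, 0, 0], "angular": [0, 0, 0]},
    {"claw": 130, "dp": [-0.002, 0, 0], "angular": [0, 0, 0]},
    {"claw": 130, "dp": [-0.002, 0, 0], "angular": [0, 0, 0]},
    {"claw": 130, "dp": [0, 0, 0], "angular": [0, 0, 0]},
    {"claw": 130, "dp": [0, 0, 0], "angular": [0, 0, 0]},
  ],
)

```text
clock: 10.55
tcp_pos: [0.5199, 0.05, 0.0652]
orientation: [0.003, 0.601, 0.799, 0.006]
wrist_force: [2.7, 8.1, 23.4]
finger_gap: 0.0421
```

```bash
python3 chk.py s9
```

```text
[ 2.7473999   8.06959261 23.36458288] [36.72881907 -4.39545792 65.20322005]
-160 58 59.26988503936631
-100 60 59.52291318273362
-60 62 59.98868177759134
-20 68 60.105914151211444
0 141 72.62356028734551
50 73 60.39543698181432
100 74 60.53320072568968
rack y [ 9.01370999 10.6427548  95.9319357  97.41147816] x [-36.6681533   35.01269299] ((-1.3808860778808594, 52.70044708251953), (73.65338897705078, 90.25396728515625), 0.7441574335098267)
leaf px 8
```

View pics/c_s9.png

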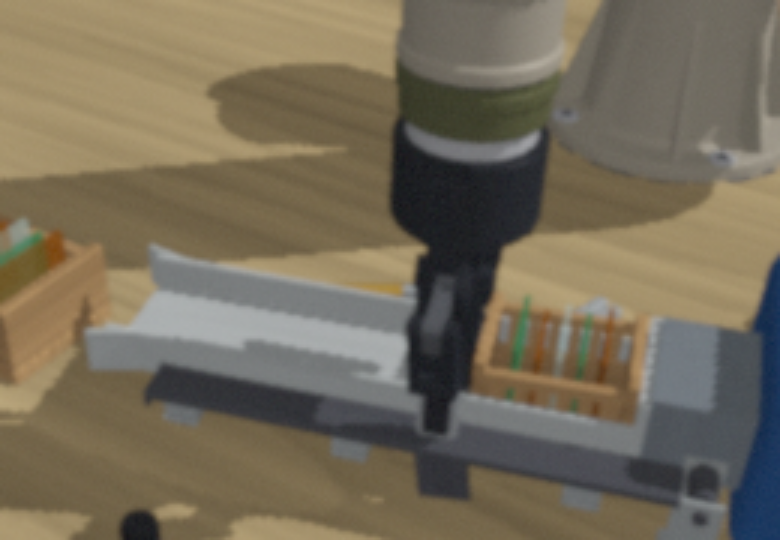

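Emit:
play_rows(
  steps=[
    {"claw": 130, "dp": [-0.002, 0, 0], "angular": [0, 0, 0]},
    {"claw": 130, "dp": [-0.002, 0, 0], "angular": [0, 0, 0]},
    {"claw": 130, "dp": [-0.002, 0, 0], "angular": [0, 0, 0]},
    {"claw": 130, "dp": [-0.002, 0, 0], "angular": [0, 0, 0]},
    {"claw": 130, "dp": [0, 0, 0], "angular": [0, 0, 0]},
    {"claw": 130, "dp": [0, 0, 0], "angular": [0, 0, 0]},
    {"claw": 130, "dp": [0, 0, 0], "angular": [0, 0, 0]},
    {"claw": 130, "dp": [0, 0, 0], "angular": [0, 0, 0]},
  ],
)

```text
clock: 11.27
tcp_pos: [0.5204, 0.0453, 0.065]
orientation: [0.001, 0.6, 0.8, 0.008]
wrist_force: [-0.9, 16.4, 25.9]
finger_gap: 0.0417
```

```bash
python3 chk.py s10
```

```text
[-0.9001649  16.38487409 25.91574082] [35.9238245  -9.09515997 64.98646539]
-160 56 59.23617212209839
-100 59 59.529702184548114
-60 63 59.582745445836416
-20 80 60.516091823110045
0 129 68.86234920016604
50 72 60.46156654171317
100 68 60.712175785268855
rack y [ 8.98881773 10.82092367 95.82353684 97.4388612 ] x [-37.39353972  35.03821978] ((-1.7257003784179688, 53.35796356201172), (74.06494903564453, 89.63878631591797), 1.4929931163787842)
leaf px 10
```

Emit:
play_rows(
  steps=[
    {"claw": 130, "dp": [0, 0, -0.002], "angular": [0, 0, 0]},
    {"claw": 130, "dp": [0, 0, -0.003], "angular": [0, 0, 0]},
    {"claw": 130, "dp": [0, 0, -0.003], "angular": [0, 0, 0]},
    {"claw": 130, "dp": [0, 0, -0.003], "angular": [0, 0, 0]},
    {"claw": 130, "dp": [0, 0, -0.004], "angular": [0, 0, 0]},
    {"claw": 130, "dp": [0, 0, -0.004], "angular": [0, 0, 0]},
    {"claw": 130, "dp": [0, 0, -0.004], "angular": [0, 0, 0]},
    {"claw": 130, "dp": [0, 0, -0.005], "angular": [0, 0, 0]},
  ],
)

```text
clock: 11.98
tcp_pos: [0.5156, 0.04, 0.0887]
orientation: [-0.001, 0.602, 0.799, -0.0]
wrist_force: [0.7, 2.7, 1.3]
finger_gap: 0.042
```

Emit:
play_rows(
  steps=[
    {"claw": 130, "dp": [-0.004, 0, -0.01], "angular": [0, 0, 0]},
    {"claw": 130, "dp": [-0.005, 0, -0.015], "angular": [0, 0, 0]},
    {"claw": 130, "dp": [-0.005, 0, -0.02], "angular": [0, 0, 0]},
    {"claw": 130, "dp": [-0.005, 0, -0.02], "angular": [0, 0, 0]},
    {"claw": 130, "dp": [-0.005, 0, -0.02], "angular": [0, 0, 0]},
    {"claw": 130, "dp": [-0.005, 0, -0.02], "angular": [0, 0, 0]},
    {"claw": 130, "dp": [0, 0, -0.02], "angular": [0, 0, 0]},
    {"claw": 130, "dp": [0, 0, 0], "angular": [0, 0, 0]},
  ],
)

```text
clock: 12.65
tcp_pos: [0.5254, 0.0106, 0.2177]
orientation: [0.002, 0.602, 0.798, 0.001]
wrist_force: [0.6, -0.2, 0.9]
finger_gap: 0.042
```

```bash
python3 chk.py s11; python3 - <<'E'
from h import *
p,d,s=snap('side','d11'); c,M=T('side'); P=loc(cloud(c,M,d))
m=(abs(P[...,0])<24)&(abs(P[...,1])<8)&(P[...,2]>53)&(P[...,2]<68)&(p.max(2)<110);print('leaf',m.sum(),np.percentile(P[m],98,axis=0) if m.any() else '')
m=(abs(P[...,0])<40)&(P[...,1]>-150)&(P[...,1]<110)&(P[...,2]>85)&(P[...,2]<104)&(p[...,0].astype(int)-p[...,2]>35)
print('rack y',np.percentile(P[m][:,1],[1,99]),s['tcp_pos'],s['wrist_force'])
a=p; b=cv2.imread('pics/s11.png')[80:260,220:480]
cv2.imwrite('pics/f.png',np.hstack([cv2.resize(a[140:340,200:480],(420,300))[:,:,::-1],cv2.resize(b,(380,300))]))
E
```

```text
[ 0.64166776 -0.16314977  0.8982434 ] [ 31.15567514 -43.74106627 217.65979436]
-160 63 103.01532187114681
-100 67 94.56393846527911
-60 64 88.66002727287488
-20 79 82.92236608495146
0 145 63.28443071771073
50 73 73.4867467665345
100 72 66.36158555649452
rack y [ 9.09543751 10.60875669 95.98271797 97.41164988] x [-36.82708868  35.02199205] ((-0.9359779357910156, 53.37363815307617), (73.50395965576172, 89.74291229248047), 1.7950977087020874)
leaf px 53
leaf 0 
rack y [ 7.7600011 97.4889626] [0.52483155 0.01094094 0.21568569] [-0.44513762  1.02041752 -0.05096737]
```

View pics/f.png

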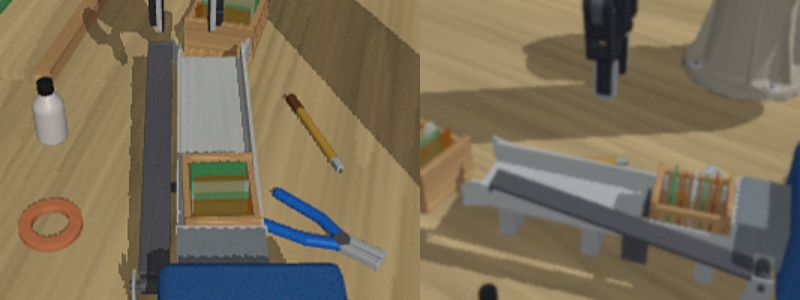

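The bar is back up (z 103 near its free end) and the rack is home against the duct face with the leaf behind it. The other things haven't moved.

```bash
python3 -c "
from workcell import env
print(env.hand_in())"
```

```text
the job is handed in; nothing more can be done
None
```

The rack is fully home against the end stop, the gate has sprung up behind it, and the job is handed in at about 13 s of the 40 s allowed.

I straddled the chute wall with the jaws, one fingertip holding the bar and the other pushing the rack. I backed the finger off the rack before lifting, so the lift would not tip it.

- **Gate during the feed:** the bar read level at about z = 60 mm along its length at every depth check, pressed with 10–26 N.
- **Rack home:** the push force rose to about 30 N with the tool standing still. After release the rack did not move.
- **Gate up:** the bar's free end is back at about 103 mm, its rest height.
- **Other things:** they look unmoved in the last picture; I did not measure them.

Two readings disagreed or gave nothing:
- **Rack front:** it measures y of about 97.5 mm, against 100 mm when home. I put this down to a 2–3 mm offset in my chute frame, and I trust the force reading more.
- **Leaf:** the side camera could not see it behind the rack. That it is up rests on the scene camera and the bar's height.

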